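# Load two vials into a spring-fed vial track

## Robot

A 6-joint arm with a two-finger parallel gripper is mounted at the origin on a cart in front of the work surface, level with it; the furniture and walls round the work are solid. World frame = base frame: x ahead of the robot, y to its left, z up, the work surface at z = 0. Lengths are in mm, angles in rad, forces in N, time in s.
With the tool pointing down it reaches from about 275 to 750 mm from the base axis. Payload 10.2 kg.
Tool frame: the origin (TCP) lies at the very end of the fingers, on their centre line; the grasp point (between the pads) lies 19 mm behind it; z points along the fingers, y is the line along which they close (so a half turn about z gives the same grasp; the last joint's range is limited). The gripper opens to 85 mm and grips with 20 to 120 N. Pads are 22 mm wide; open, the fingers measure 114 mm over their backs; the gripper's body (76 mm by 85 mm) begins 54 mm behind the grasp point. The pads swing forward as they close: fully open they stand 13 mm farther back than shut.
Start: joints at [1.113, 0.313, 1.498, -0, 1.331, -0.223], TCP at [122.153, 510.597, 231.294] pointing down, gripper open.
Joint ranges: [-2.94, 2.94], [-0.97, 2.17], [0.19, 2.56], [-1.23, 4.37], [0.02, 3.11], [-2.88, 2.88]. Speed limits (rad/s): [2.39, 2.39, 3.01, 3.14, 3.14, 3.14].

## Interface

Orientations are given as a unit quaternion [w, x, y, z].
In Python, from station import robot, read_camera, camera_params, nets gives the robot as it stands. Calls block until the motion is done:
- robot.goto(position, orientation): joint-space move of the TCP to a pose.
- robot.move_l(position, rotation=None, max_speed=150): straight line of the TCP; rotation=None keeps the orientation; max_speed is the mean speed in mm/s.
- robot.move_joints(angles): joint-space move.
- robot.grip(opening, grip_force=None): finger opening in mm; grip_force is the grip in N (None keeps the last); returns when the fingers have stopped.
- robot.sleep(seconds).
- robot.ik(position, orientation): joint angles nearest the present ones, or None.
- robot.sense(): the state.
- read_camera(name): name is "side" or "top"; returns the picture (480x640x3 uint8, red, green, blue); there is no depth.
- camera_params(name): a dict with "fx", "fy", "cx", "cy" (pixels), "view" (4x4, takes a point from world to camera coordinates). Camera axes: x right, y down, z forward; pixel columns grow to the right and rows downward; lengths in mm; the calibration is good to about 2 mm. A picture is of the moment at which its call begins. camera_params takes no time and is no camera call.
A pose or a line that the arm cannot do raises robot.MotionError and nothing moves.
- robot.hand_in(): hands the job in; it is judged then, once.
Trained networks look in the newest picture that a camera, given by its name, has taken for a name from the list of things; names that differ only in an ending like _2 or _b are one class to them, and where a whole thing is asked for, a point or a joint stands for the part that bears it (a point fixed in the world has none). Each returns a list of dicts, best first, with "confidence" (0 to 1); they miss things now and then, are a little off and sometimes report something else, mostly with a low value. They report only what shows in the picture. A call takes as long as a camera call. They do not tell look-alikes from the thing itself.
- nets.spot_in(camera, label): "at" ([x, y, z] in mm, in the coordinates of the camera as it stood for that picture, good to about 4 mm: the middle of the surface that is visible of it).
- nets.spot_point(camera, label): "at" ([x, y, z] in mm, in the coordinates of the camera as it stood for that picture, good to about 4 mm: a listed point, or the origin of a listed thing).
The state is a dict: "clock": time; "q": joint angles; "dq": joint speeds; "tau": joint torques, N m; "tcp_pos": TCP position; "tool_rot": TCP orientation; "contact_force": force on the tool from outside, world axes, zero at the start; "ft_torque": the same for the moment, N m; "gripper_width": finger opening in mm; "grasp_force": force on a finger pad.
Only numpy, scipy, OpenCV 4.12 (cv2) and the standard library are available. Lean on these libraries where they do the work, as an engineer would, in place of code of your own. Each camera call takes 0.05 s, during which the arm holds its last target. There are 200 camera calls.

## Task

Load the autosampler's vial track: draw the sprung follower back by its black handle while feeling sideways for the catch notch, and leave the handle hooked there. Stand both square vials in the track between the follower and the end stop, then unhook the handle and ease the follower closed so it holds both vials snugly in a row against the end stop. Never let the follower snap shut, never press the handle hard against the catch bar, and don't tip the vials or disturb the other things on the bench.

Things in the scene. Friction and masses are not known exactly. Their poses are not given: they have to be found in the camera images.
- feeder: Vial feeder fixed to the bench: grey foot plate 205 x 116 mm, 8 mm thick, with an open-topped aluminium channel along it. Origin on the bench under the channel's mid-line, 90 mm before track_end. x points along the channel towards its end stop, y across it to the left, z up. Channel walls: 5 mm thick, tops 30 mm above the bench.
- track_end (a point): Foot of the end stop's inner face, mid-width, on the channel floor, 8 mm above the bench. Axes as the feeder's. Channel inner width 23 mm, walls 22 mm high above this floor; the end stop rises 26 mm above it. Vials stand at negative x of this frame, between the end stop (x = 0) and the follower's face.
- follower (a joint): Travel of the sprung follower (black block 20 mm wide, 22 mm high) in m: 0 as found, its face at the end stop; grows as it is drawn back along -x of the feeder, to 0.082. The face stands at x = -value in the track_end frame. Its spring pushes it towards the end stop: 2 N at 0, plus 60 N per m. With both vials held snugly it reads 0.040.
- handle (a joint): Sideways travel of the handle on the follower in m: 0 as found, in the middle of its lane; grows to the right (-y of the feeder), to 0.011. It slides lightly (0.5 N) and stays where it is left. At about 0.003 the dog pin meets the straight edge of the catch bar; only at the bar's notch can it go on to 0.009 or more: then it is hooked.
- dog_pin (a point): Middle of the vertical steel dog pin, 8 mm thick, that hangs from the handle 24 mm to its right. A dark catch bar lies to its right along the channel, with one notch 13 mm wide in its edge. The bar is set differently every time and is not measured: hooked, the follower reads 0.055 to 0.074 (then the spring pulls the pin against the notch's front side). They bear up to 20 N.
- handle_grip (a point): Centre of the black handle block above the channel, 57 mm above the bench, 55 mm behind the follower's face; moves with follower and handle. 24 mm along the track, 14 mm across, 26 mm high. Grip it from above across its 14 mm. Axes as the feeder's. To unhook: draw it back 1 to 3 mm, push it left until joint handle is 0, then let it forward.
- vial_a_center (a point): Centre (half-way up) of one loose square vial standing upright on the bench: 20 x 20 mm glass body 38 mm high, on it a round white cap 18 mm across and 12 mm high; 50 mm tall in all, about 40 g. z up, x and y along its sides. The two vials are alike; either order in the track will do.
- vial_b_center (a point): Centre (half-way up) of the other loose square vial standing upright on the bench: 20 x 20 mm glass body 38 mm high, on it a round white cap 18 mm across and 12 mm high; 50 mm tall in all, about 40 g. z up, x and y along its sides. The two vials are alike; either order in the track will do.
- beaker_a_base (a point): Bystander, to be left alone: clear plastic beaker, 70 mm across, 100 mm tall. This point is on its axis 5 mm above the bench.
- timer_base (a point): Bystander, to be left alone: flat white lab timer, 66 x 62 x 14 mm. This point is on its axis 5 mm above the bench.
- tape_roll_base (a point): Bystander, to be left alone: roll of label tape lying flat, 66 mm across, 18 mm high. This point is on its axis 5 mm above the bench.
- rubber_stopper_base (a point): Bystander, to be left alone: rubber stopper, 35 mm across, 28 mm high. This point is on its axis 5 mm above the bench.
- petri_dish_base (a point): Bystander, to be left alone: clear petri dish, 92 mm across, 15 mm high. This point is on its axis 5 mm above the bench.
Mind the look-alikes: they are no part of the job. What is shaped like the part that bears vial_b_center but purple is not meant.

How it is judged:
By the outcome, as a careful person would: the job done as asked, in the order asked, and still so for the second after the job is handed in, with the robot touching nothing.
It also fails if it takes over 72 s, if anything falls off the work surface, if the arm or the gripper's body presses on something with over 40 N, if the wrist force passes 120 N, or if a joint passes its speed limit or range.

## Working session

There is one attempt and no reset: what is moved stays moved. The work goes in short steps, each a Python script; the robot and the scene stay as the last script left them, time stands still between calls to the robot, and variables do not carry over. Pictures are saved under pics/ and viewed, at most 10 in all, crops included, and the job is handed in when it is done.

```bash
ls; mkdir -p pics
cat > h.py <<'E'
import numpy as np, cv2
from station import robot, read_camera, camera_params, nets
def shot(cam,fn=None):
    im=read_camera(cam)
    if fn: cv2.imwrite('pics/'+fn,cv2.cvtColor(im,cv2.COLOR_RGB2BGR))
    return im
def c2w(cam,p):
    V=np.array(camera_params(cam)['view']); return (np.linalg.inv(V)@np.r_[p,1])[:3]
def px(cam,p):
    c=camera_params(cam); q=(np.array(c['view'])@np.r_[p,1])[:3]; return np.array([c['fx']*q[0]/q[2]+c['cx'],c['fy']*q[1]/q[2]+c['cy']])
def ray(cam,u,v,z):
    c=camera_params(cam); V=np.linalg.inv(np.array(c['view'])); d=V[:3,:3]@np.array([(u-c['cx'])/c['fx'],(v-c['cy'])/c['fy'],1]); o=V[:3,3]
    return o+d*(z-o[2])/d[2]
E
python3 - <<'E'
from h import *
np.set_printoptions(precision=1,suppress=True)
for c in('top','side'):
    shot(c,c+'0.png'); print(c,np.linalg.inv(np.array(camera_params(c)['view'])))
    for l in('feeder','track_end','handle_grip','dog_pin','vial_a_center'):
        for r in nets.spot_point(c,l)[:4]:
            w=c2w(c,r['at']); print(c,l,round(r['confidence'],2),w,px(c,w))
print(robot.sense())
E
```

```text
pics
top [[   0.    -1.     0.1  421.4]
 [  -1.    -0.     0.    14.3]
 [  -0.    -0.1   -1.  1308.9]
 [   0.     0.     0.     1. ]]
top feeder 0.93 [576.4 -32.3  -1.4] [332.6 232.6]
top track_end 0.79 [666.6 -56.1   6.9] [340.7 201.7]
top handle_grip 0.56 [617.6 -42.8  54.9] [337.  215.7]
top dog_pin 0.61 [ 520.6 -336.2    4.7] [437.5 251.5]
top dog_pin 0.48 [609.8 -65.3  28.6] [344.4 219.8]
top vial_a_center 0.43 [420.7 136.5  25.5] [273.6 285.9]
side [[ -1.   -0.1   0.1 441.5]
 [ -0.1   0.7  -0.7 754.9]
 [  0.   -0.7  -0.7 731.5]
 [  0.    0.    0.    1. ]]
side feeder 0.72 [581.3 -32.8   1.1] [309.3 237.3]
side track_end 0.84 [669.  -52.6  10.5] [274.  225.3]
side track_end 0.55 [610.5 -68.5  29.2] [299.3 217.2]
side handle_grip 0.67 [617.8 -46.9  53.6] [294.1 214.7]
side dog_pin 0.66 [609.1 -70.2  32.9] [299.9 215.6]
side vial_a_center 0.58 [425.2 132.2  24.7] [372.8 291. ]
side vial_a_center 0.19 [ 522.5 -337.3    3.2] [347.6 165.8]
{'clock': 0.6, 'q': array([ 1.1,  0.3,  1.5, -0. ,  1.3, -0.2]), 'dq': array([ 0.,  0.,  0., -0.,  0.,  0.]), 'tau': array([ -0. , -41.2, -26. ,  -0. ,   0. ,  -0. ]), 'tcp_pos': array([122.2, 510.6, 231.3]), 'tool_rot': array([-0. ,  0.1,  1. , -0. ]), 'contact_force': array([-0.2, -0.2,  0.3]), 'ft_torque': array([-0., -0., -0.]), 'grasp_force': 0.0, 'gripper_width': 85.4679473529177}
```

Run:
```python
import cv2,numpy as np
a=cv2.imread('pics/top0.png');b=cv2.imread('pics/side0.png')
cv2.imwrite('pics/t0.png',cv2.resize(a[130:380,170:500],(792,600),interpolation=cv2.INTER_CUBIC))
cv2.imwrite('pics/s0.png',cv2.resize(b[120:380,200:540],(784,600),interpolation=cv2.INTER_CUBIC))
```

```text
(no output)
```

View pics/t0.png

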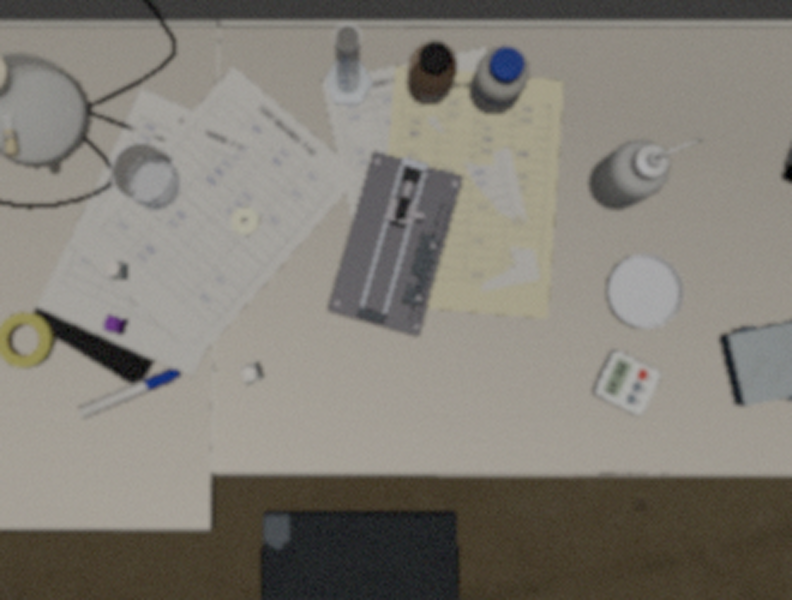

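View pics/s0.png

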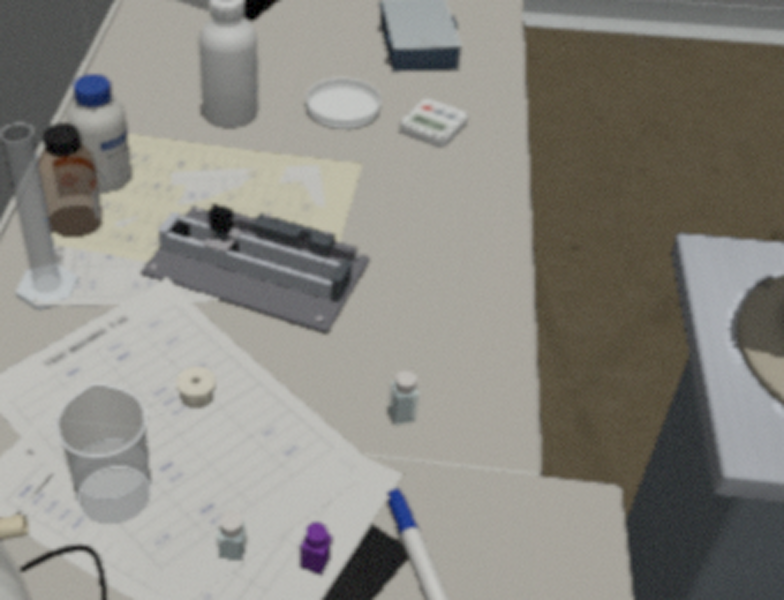

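The pictures show the feeder (handle at top-crop 408,190; end stop about 412,165; bar about 425,245). There are three vial-shaped things. Clear ones with a white cap stand at top-crop (252,371) and (117,270), and a purple one at (115,323). The two clear ones fit the description and the purple one is the decoy. Next I'll compute the poses and make one enlarged crop to confirm.

Run:
```python
from h import *
np.set_printoptions(precision=1,suppress=True)
T=lambda u,v:(170+u*330/792,130+v*250/600)
S=lambda u,v:(200+u*340/784,120+v*260/600)
C=[ray('top',*T(*c),8) for c in((375,152),(461,178),(417,334),(329,308))]
print('plate',[c[:2] for c in C],'yaw',[np.degrees(np.arctan2(d[1],d[0])) for d in(C[0]-C[3],C[1]-C[2])],'ctr',np.mean(C,0))
C=[ray('side',*S(*c),8) for c in((145,268),(325,328),(368,258))]
print('plate side',[c[:2] for c in C])
for n,u,v,z in(('v1cap',250,371,50),('v2cap',117,267,50),('purple',115,323,40)): print(n,ray('top',*T(u,v),z)[:2])
for n,u,v,z in(('v1cap',404,379,50),('v2cap',232,526,50),('notch?',305,235,36)): print('s',n,ray('side',*S(u,v),z)[:2])
for c in('top','side'):
    read_camera(c)
    for l in('vial_a_center','vial_b_center','track_end','feeder'):
        for r in nets.spot_point(c,l)[:5]: 
            w=c2w(c,r['at']);print(c,l,round(r['confidence'],2),w,px(c,w))
print(robot.sense()['clock'], camera_params('top')['fx'])
a=cv2.imread('pics/top0.png');b=cv2.imread('pics/side0.png')
k=lambda i,u,v,r:cv2.resize(i[v-r:v+r,u-r:u+r],(390,290),interpolation=cv2.INTER_CUBIC)
cv2.imwrite('pics/c0.png',np.vstack([np.hstack([k(b,375,290,20),k(b,318,350,38)]),np.hstack([cv2.resize(b[200:265,260:365],(390,290),interpolation=cv2.INTER_CUBIC),k(a,219,253,24)])]))
```

```text
plate [array([691.3, -13.6]), array([ 659.1, -118.5]), array([468.9, -63.8]), array([500.1,  42.1])] yaw [np.float64(-16.24830199094137), np.float64(-16.05360131595511)] ctr [579.9 -38.4   8. ]
plate side [array([687. , -14.2]), array([498.8,  44.1]), array([466.7, -61. ])]
v1cap [424.3 132.7]
v2cap [545.4 290.2]
purple [480.2 293.1]
s v1cap [422.2 136.3]
s v2cap [541.6 302.3]
s notch? [530.8 -54.9]
top vial_a_center 0.43 [419.3 134.1  27.1] [274.4 286.4]
top vial_b_center 0.63 [549.9 301.2  28.5] [216.5 240.4]
top vial_b_center 0.49 [479.3 297.9  21.3] [217.7 265.2]
top track_end 0.86 [667.4 -58.9   5.6] [341.7 201.5]
top feeder 0.76 [579.7 -33.5   1.9] [333.  231.3]
side vial_a_center 0.64 [423.3 131.7  24.3] [373.8 291.1]
side vial_b_center 0.51 [484.2 298.5  25. ] [333.5 358.1]
side vial_b_center 0.48 [546.1 296.   25.5] [299.1 352.6]
side track_end 0.59 [665.9 -56.4  11.7] [275.6 224. ]
side track_end 0.37 [609.8 -65.9  31.4] [299.3 217.2]
side feeder 0.65 [583.6 -37.5  -1.3] [308.7 236.7]
1.1 449.81199844127383
```

View pics/c0.png

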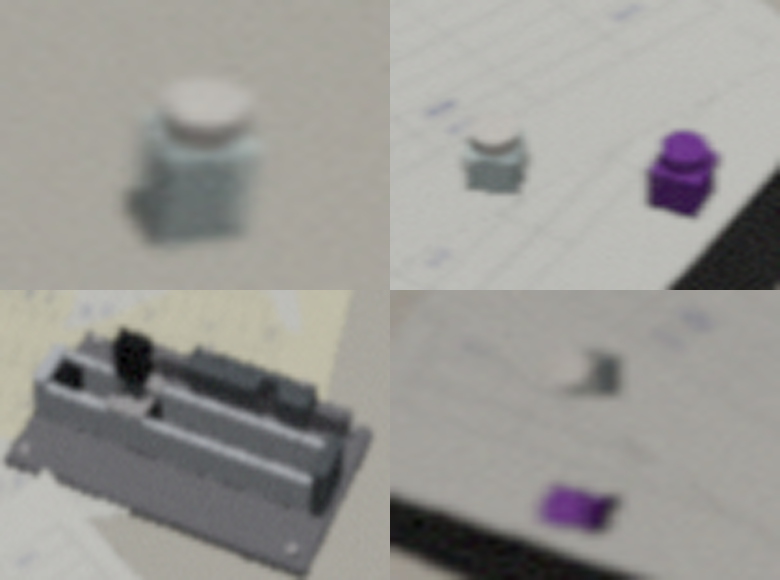

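The crop confirms clear vials at side px (375,290) and (299,352), and the purple decoy at (333,358). The bar's notch shows near side px (333,221), which puts the hooked reading at roughly 0.07. I'm moving to the handle now.

```bash
cat >> h.py <<'E'
from scipy.spatial.transform import Rotation as Rn
YAW=np.radians(-16.2); TE=np.array([667,-57.4])
def quat(yaw):
    y=np.array([-np.sin(yaw),np.cos(yaw),0]); z=np.array([0,0,-1.]); R=np.c_[np.cross(y,z),y,z]
    return np.roll(Rn.from_matrix(R).as_quat(),1)
def fr(yaw=None):
    a=YAW if yaw is None else yaw
    return np.array([np.cos(a),np.sin(a)]),np.array([-np.sin(a),np.cos(a)])
def F2W(x,y,z):          # track_end-frame x,y ; world z
    e,l=fr(); return np.r_[TE+e*x+l*y,z]
def st():                # tcp in track frame, force in track frame
    s=robot.sense(); e,l=fr(); d=s['tcp_pos'][:2]-TE; f=s['contact_force']
    return np.array([d@e,d@l,s['tcp_pos'][2],f[:2]@e,f[:2]@l,f[2],s['gripper_width'],s['grasp_force'],s['clock']])
np.set_printoptions(precision=2,suppress=True)
E
python3 - <<'E'
from h import *
q=quat(YAW)
robot.goto(F2W(-55,-1.5,160),q); print(robot.sense()['q'],st())
robot.grip(40,20); print(st())
robot.move_l(F2W(-55,-1.5,75)); print(st())
robot.move_l(F2W(-55,-1.5,49),max_speed=60); print(st())
im=shot('side','s1.png'); im2=shot('top','t1.png')
a=cv2.resize(cv2.imread('pics/side0.png')[:1,:1],(1,1))
b=cv2.imread('pics/s1.png')[165:265,240:370];t=cv2.imread('pics/t1.png')[170:270,280:410]
cv2.imwrite('pics/c1.png',np.hstack([cv2.resize(i,(400,308),interpolation=cv2.INTER_CUBIC) for i in(b,t)]))
E
```

```text
[-0.26  0.57  1.3   0.    1.27 -1.55] [-55.22  -0.64 160.16  -0.21   0.05  -0.18  84.99   0.     3.73]
[-55.    -1.46 160.01   0.01  -0.57  -0.31  39.74   0.     4.24]
[-54.46  -1.49  75.93  -0.22   0.16   0.05  40.29   0.     4.96]
[-54.96  -1.51  48.93  -0.14   0.26   0.16  40.02   0.     5.54]
```

View pics/c1.png

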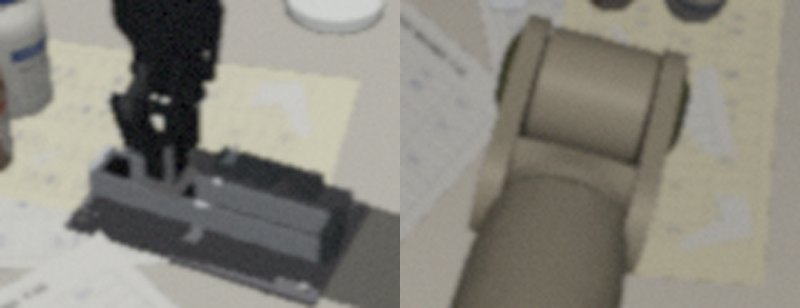

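The side view shows the fingers straddling the handle and no contact. Next: close the grip, find the left lane stop, draw back a little, and check that it follows.

Run:
```python
from h import *
robot.grip(8,20); s=st(); print('grip',s)
x0=-55.0
def to(x,y,v=40):
    robot.move_l(F2W(x,y,49),max_speed=v); return st()
print(to(x0-6,-1.5)); 
# find left stop
y=-1.5
while y<4:
    y+=0.5; s=to(x0-6,y,20); print(y,s)
    if s[4]<-2: break
```

```text
grip [-54.85  -1.62  49.32  -0.69   0.33   3.27  13.42  25.26   5.98]
[-60.8   -1.62  49.36   2.73  -1.12   2.31  13.35  25.18   6.28]
-1.0 [-60.57  -1.46  49.3    1.66  -4.65   3.91  13.62  25.5    6.53]
```

Run:
```python
from h import *
def to(x,y,v=40):
    robot.move_l(F2W(x,y,49),max_speed=v); return st()
to(-61,-1.6,20); print(st())
print(to(-61,-2.6,20))
print(to(-111,-2.6,60))
y=-2.6
while y<4:
    y+=0.4; s=to(-111,y,20); print(y,s)
    if s[4]<-2.5: break
```

```text
[-60.71  -1.56  49.31   2.86  -2.26   5.52  13.47  25.68   6.78]
[-60.8   -2.25  49.28   1.62   0.14   5.8   13.38  25.69   7.03]
[-110.33   -2.45   49.28    5.42    1.13    6.54   13.58   25.66    8.02]
-2.2 [-110.21   -2.15   49.3     5.21    0.21    6.65   13.54   25.7     8.27]
-1.8000000000000003 [-110.18   -1.9    49.29    4.6    -1.68    6.04   13.34   25.7     8.52]
-1.4000000000000004 [-110.15   -1.8    49.28    4.86   -1.99    5.13   13.62   25.71    8.77]
-1.0000000000000004 [-110.12   -1.73   49.3     6.26   -5.06    5.42   13.7    25.72    9.02]
```

Run:
```python
from h import *
def to(x,y,v=40):
    robot.move_l(F2W(x,y,49),max_speed=v); return st()
x=-112.5; to(x,-2.6)
while x>-134:
    to(x,-4.2,30); s=to(x,-5.9,30); f=np.mean([st()[4] for _ in range(3)]); print(x,s,f)
    if f<1.8 and s[1]<-5.5:
        s=to(x,-7.5,30); print('deeper',s)
        if s[4]<2.5: break
    to(x,-4.2,30); x-=2.5
```

```text
-112.5 [-111.75   -5.16   49.28    5.52    4.48    5.58   13.51   25.67    9.77] 4.477556498741902
-115.0 [-114.24   -5.2    49.28    5.72    4.71    5.05   13.21   25.67   10.52] 4.705982022874126
-117.5 [-116.72   -5.21   49.3     4.68    4.9     5.19   13.46   25.66   11.27] 4.896497362271987
-120.0 [-119.19   -5.21   49.29    5.46    4.9     4.1    13.44   25.64   12.02] 4.901506651085443
-122.5 [-121.65   -5.23   49.3     6.03    3.19    5.83   13.43   25.63   12.77] 3.1943203030600364
-125.0 [-124.12   -5.55   49.27    5.84    1.75    4.59   13.66   25.64   13.52] 1.7516210168647603
deeper [-124.15   -6.02   49.29    6.74   10.41    4.55   13.49   25.57   13.77]
-127.5 [-126.51   -5.94   49.29    6.23   -0.68    4.85   13.43   25.6    14.53] -0.6845768160790876
deeper [-126.56   -7.54   49.3     5.73   -0.52    5.03   13.77   25.64   14.78]
```

Run:
```python
from h import *
def to(x,y,v=40):
    robot.move_l(F2W(x,y,49),max_speed=v); return st()
for y in(-9.5,-11.2,-12):
    s=to(-127.5,y,30); print(s)
    if s[4]>4: break
y=s[1]
for x in(-126,-125,-124,-123.2,-122.4,-121.6):
    s=to(x,y,15); print(x,s)
    if s[3]<0.5: break
```

```text
[-126.87   -9.48   49.28    5.01   -0.99    5.7    13.24   25.83   15.03]
[-126.86  -11.13   49.28    4.33    0.87    6.29   13.41   25.8    15.28]
[-126.85  -11.83   49.29    4.93    0.13    5.81   13.32   25.79   15.53]
-126 [-126.62  -11.74   49.2    -1.94   -1.09   11.36   13.49   26.5    15.78]
```

Hooked: the spring load is off at follower ≈ 0.072 and handle ≈ 0.010. Release and fetch vial 1.

Run:
```python
from h import *
robot.grip(34); print(st())
robot.move_l(F2W(-126.3,-11.8,110)); print(st())
q=quat(np.radians(10)); p=np.array([422.5,133.5,0])
robot.goto(p+[0,0,110],q)
robot.grip(50,20)
robot.move_l(p+[0,0,25],max_speed=120)
s=robot.sense(); print(s['tcp_pos'],s['contact_force'],s['clock'])
shot('side','s2.png'); shot('top','t2.png')
b=cv2.imread('pics/s2.png');
cv2.imwrite('pics/c2.png',np.hstack([cv2.resize(b[250:310,335:415],(400,300),interpolation=cv2.INTER_CUBIC),cv2.resize(b[190:260,260:365],(400,300),interpolation=cv2.INTER_CUBIC)]))
```

```text
[-126.61  -11.77   48.37   -0.3     0.37    0.02   34.22    0.     16.11]
[-126.73  -11.82  109.28    0.53   -0.49    0.17   33.74    0.     16.67]
[422.89 133.55  25.5 ] [-0.77 -0.07  0.68] 18.6583
```

View pics/c2.png

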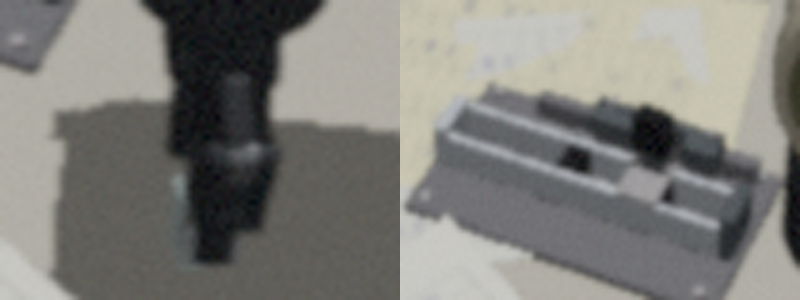

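The handle is hooked with the follower held back (crop 655,130), and the vial stands between the fingers (crop 180,220; the offset matches the gripper yaw). Close on it, lift, and place.

Run:
```python
from h import *
robot.grip(14,20); s=robot.sense(); print(s['gripper_width'],s['grasp_force'],s['contact_force'])
p=s['tcp_pos']
robot.move_l(np.r_[p[:2],120]); 
robot.goto(F2W(-16,-1.8,110),quat(YAW)); print(st())
shot('side','s3.png')
b=cv2.imread('pics/s3.png')
cv2.imwrite('pics/c3.png',cv2.resize(b[160:260,240:370],(780,600),interpolation=cv2.INTER_CUBIC))
```

```text
20.943899178182175 19.54506129026413 [-0.85  0.23  5.72]
[-16.78  -0.94 109.81  -0.54   0.48   0.51  20.79  19.57  21.03]
```

View pics/c3.png

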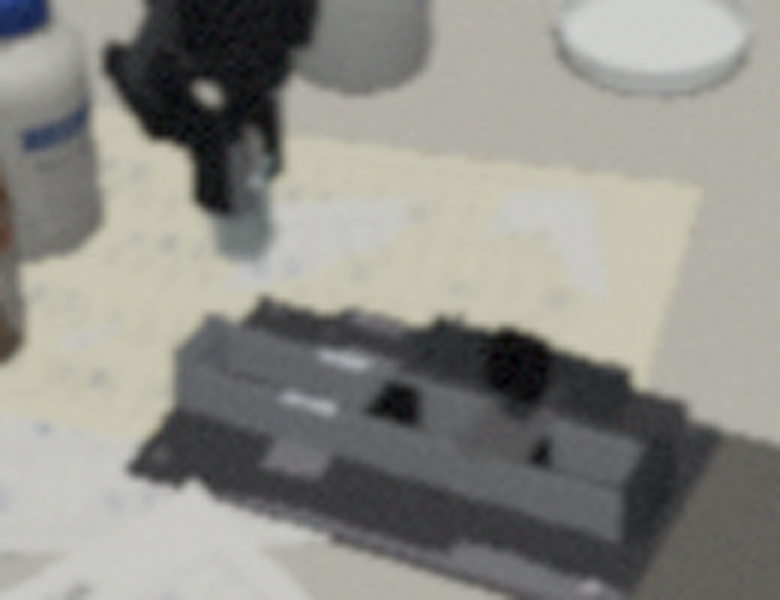

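Vial 1 is held flat (20.9 mm) and upright above the end-stop end of the track (bottom at crop 243,250). Lower it, watching the force.

```bash
cat >> h.py <<'E'
def lower(x,y,zend):
    robot.move_l(F2W(x,y,62),max_speed=150); print(st())
    for z in np.r_[np.arange(57,zend+1,-4),np.arange(zend+1,zend-3,-1)]:
        robot.move_l(F2W(x,y,z),max_speed=50); s=st(); print(z,s)
        if s[5]>5: return z
E
python3 - <<'E'
from h import *
print(px('side',F2W(-16.8,-0.9,85)))
print('stop',lower(-16,-1.8,33.5))
E
```

```text
[279.77 200.72]
[-15.94  -1.38  62.74   0.15   0.42  -0.15  21.46  19.6   21.55]
57.0 [-15.84  -1.76  57.5   -0.28  -0.47  -0.67  20.93  19.6   21.8 ]
53.0 [-16.12  -1.82  52.82   0.27  -0.25  -0.42  21.23  19.6   22.05]
49.0 [-16.16  -1.79  48.66  -0.79   0.31  -0.33  21.18  19.6   22.3 ]
45.0 [-16.16  -1.8   44.66   0.06   0.14   0.01  21.48  19.6   22.55]
41.0 [-16.18  -1.78  40.64   0.84   0.25   0.47  21.15  19.59  22.8 ]
37.0 [-16.17  -1.81  36.67  -0.33   0.07  -0.11  21.05  19.59  23.05]
34.5 [-16.11  -1.76  34.32   0.9    0.23   0.11  21.19  19.58  23.3 ]
33.5 [-15.95  -1.78  33.56   0.86   1.2   -0.51  21.01  19.59  23.55]
32.5 [-15.68  -1.81  33.41  -1.19   0.16   5.9   21.05  19.83  23.8 ]
stop 32.5
```

Run:
```python
from h import *
robot.move_l(F2W(-15.9,-1.8,33.4),max_speed=20)
robot.grip(28); print(st())
robot.move_l(F2W(-15.9,-1.8,120)); print(st())
p=np.array([546,297,0])
robot.goto(p+[0,0,130],quat(np.radians(2)))
robot.grip(52,20)
robot.move_l(p+[0,0,25],max_speed=120)
s=robot.sense(); print(s['tcp_pos'],s['contact_force'],s['clock'])
print(px('side',p+[0,0,50]),px('side',p),px('side',s['tcp_pos']+[0,32,0]))
shot('side','s4.png')
b=cv2.imread('pics/s4.png')
cv2.imwrite('pics/c4.png',np.hstack([cv2.resize(b[310:370,260:340],(400,300),interpolation=cv2.INTER_CUBIC),cv2.resize(b[190:260,260:365],(400,300),interpolation=cv2.INTER_CUBIC)]))
```

```text
[-15.99  -1.82  33.2    0.71  -0.07  -0.35  28.1    0.    24.29]
[-16.41  -1.83 118.93   0.58   0.66   0.    27.89   0.    25.02]
[546.48 297.17  25.84] [-0.03 -0.12  0.79] 27.775
[298.63 345.08] [299.54 361.03] [295.53 368.7 ]
```

View pics/c4.png

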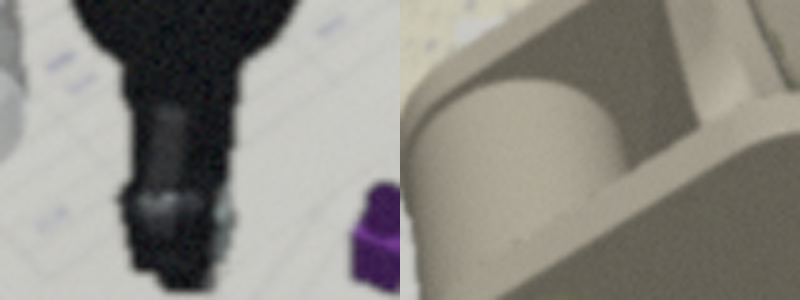

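The right edge of vial 2 shows at crop (230,215), so its centre is about 2 mm nearer −x than the gripper. Shift by 2 mm, close and place.

Run:
```python
from h import *
robot.move_l([544.3,297,25.2],max_speed=30)
robot.grip(14,20); s=robot.sense(); print(s['gripper_width'],s['grasp_force'],s['tcp_pos'])
if 19<s['gripper_width']<23:
    p=s['tcp_pos']; robot.move_l(np.r_[p[:2],130])
    robot.goto(F2W(-46,-1.8,115),quat(YAW)); robot.sleep(.1); print(st())
    shot('side','s5.png'); b=cv2.imread('pics/s5.png')
    cv2.imwrite('pics/c5.png',cv2.resize(b[160:260,240:370],(780,600),interpolation=cv2.INTER_CUBIC))
```

```text
19.512986774538867 23.93183022737503 [544.42 296.99  25.34]
[-46.32  -0.51 115.05   0.33   0.08  -0.53  19.52  23.78  30.73]
```

View pics/c5.png

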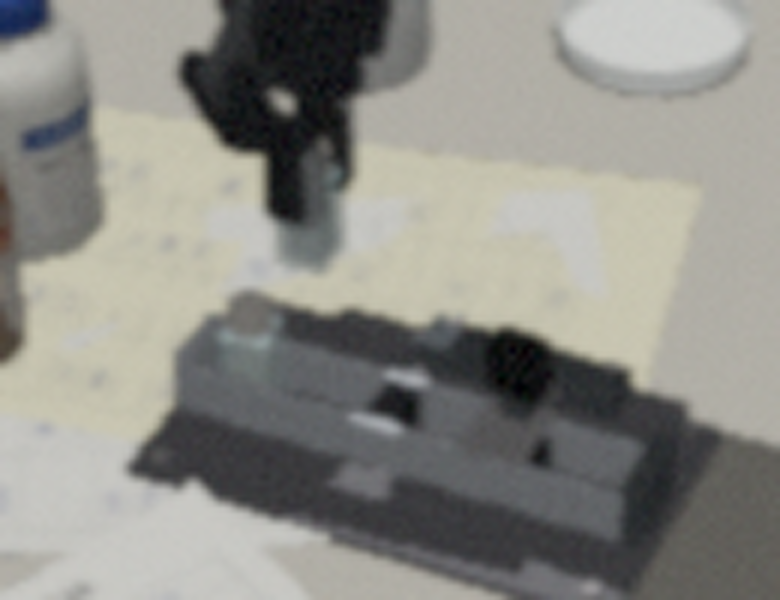

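Vial 1 stands in the track (crop 250,330) with about 45 mm clear to the follower (375,400). Vial 2 is held upright, so I'll lower it at x = −46.

Run:
```python
from h import *
z=lower(-46,-1.8,33.5); print('stop',z)
if z and z<35:
    robot.move_l(F2W(-46,-1.8,33.3),max_speed=20)
    robot.grip(28); print(st())
    robot.move_l(F2W(-46,-1.8,120))
    robot.goto(F2W(-126.5,-11.8,115),quat(YAW)); robot.grip(34,20); print(st())
    robot.move_l(F2W(-126.5,-11.8,75)); print(st())
    shot('side','s6.png'); b=cv2.imread('pics/s6.png')
    cv2.imwrite('pics/c6.png',cv2.resize(b[160:260,240:370],(780,600),interpolation=cv2.INTER_CUBIC))
```

```text
[-45.72  -1.55  62.58   0.99  -0.03  -0.29  19.1   23.77  31.28]
57.0 [-45.8   -1.77  57.47  -0.21   0.13   0.39  19.29  23.78  31.53]
53.0 [-46.09  -1.83  52.85  -0.37   0.14  -0.36  19.42  23.78  31.78]
49.0 [-46.18  -1.82  48.67   0.58   0.69  -0.16  19.58  23.78  32.03]
45.0 [-46.15  -1.82  44.67   0.07  -0.59  -0.07  19.17  23.78  32.28]
41.0 [-46.17  -1.82  40.68  -0.28   0.65  -0.08  19.3   23.78  32.53]
37.0 [-46.18  -1.82  36.66   0.04  -0.18  -0.3   19.38  23.78  32.78]
34.5 [-46.09  -1.8   34.33   0.49   0.34  -0.71  19.26  23.78  33.03]
33.5 [-46.    -1.81  33.48  -0.27   0.08  -0.64  19.63  23.78  33.28]
32.5 [-45.79  -1.82  33.24  -1.62  -0.8    5.54  19.59  24.43  33.53]
stop 32.5
[-46.03  -1.8   33.21  -0.11  -0.17  -0.76  28.1    0.    34.03]
[-125.91  -11.83  114.63   -0.12    0.47   -0.     34.08    0.     35.42]
[-126.25  -11.8    75.09    0.68    0.72    0.7    33.95    0.     35.83]
```

View pics/c6.png

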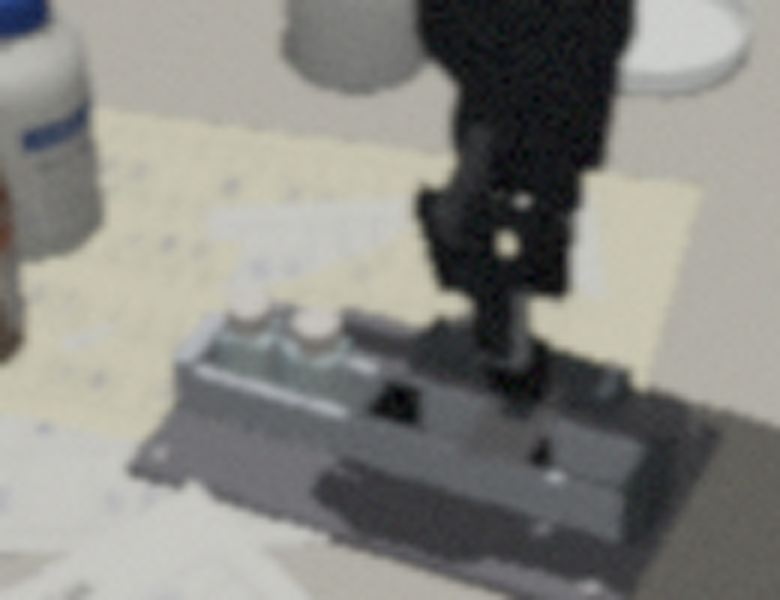

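Both vials stand upright in the row (caps at crop 250,305 and 315,325). Now unhook and ease closed.

Run:
```python
from h import *
def to(x,y,v=40,z=49):
    robot.move_l(F2W(x,y,z),max_speed=v); return st()
print(to(-126.6,-11.8,60))
robot.grip(8,20); print('grip',st())
print(to(-128.9,-11.8,20))
s=to(-128.9,-9,30); print(s)
if s[4]>-4:
    s=to(-128.9,-5.5,30); print(s)
    s=to(-128.9,-2.2,30); print(s)
    s=to(-128.9,-1.5,20); print(s)
```

```text
[-126.59  -11.8    48.9    -0.09    0.31    0.2    34.35    0.     36.47]
grip [-126.38  -11.81   49.34   -0.03    0.1     1.57   13.53   24.21   36.77]
[-127.65  -11.86   49.45    7.23    0.75   -2.85   13.64   23.72   37.03]
[-127.59   -8.96   49.43    6.51   -0.21   -1.09   13.27   23.81   37.28]
[-127.59   -5.46   49.44    6.9     0.66   -2.23   13.42   23.81   37.55]
[-127.58   -2.15   49.44    5.74    1.2    -0.89   13.63   23.83   37.81]
[-127.52   -1.95   49.44    5.89   -2.3    -2.2    13.46   23.8    38.06]
```

Run:
```python
from h import *
def to(x,y,v=40,z=49):
    robot.move_l(F2W(x,y,z),max_speed=v); return st()
for x in(-118,-112,-108,-104,-101,-98,-97): print(x,to(x,-1.8,15))
x=-97
while x<-90:
    x+=0.7; s=to(x,-1.8,10); print(round(x,1),s)
    if s[3]<0.0: break
shot('side','s7.png'); b=cv2.imread('pics/s7.png')
cv2.imwrite('pics/c7.png',cv2.resize(b[160:260,240:370],(780,600),interpolation=cv2.INTER_CUBIC))
```

```text
-118 [-116.75   -1.99   49.46    5.39   -1.56   -1.63   13.35   23.86   38.93]
-112 [-110.84   -1.92   49.43    5.27    0.21   -1.33   13.51   23.92   39.48]
-108 [-107.06   -1.92   49.4     4.91   -0.25    0.96   13.49   24.13   39.9 ]
-104 [-103.47   -1.88   49.37    4.1    -1.08    4.98   13.17   24.62   40.32]
-101 [-100.55   -1.84   49.33    4.59   -2.22    4.97   13.65   24.85   40.67]
-98 [-97.58  -1.82  49.33   4.35  -1.28   5.48  13.43  24.84  41.02]
-97 [-96.63  -1.81  49.33   3.89  -1.18   5.8   13.57  24.83  41.27]
-96.3 [-95.98  -1.81  49.32   4.74  -1.17   6.23  13.34  24.86  41.52]
-95.6 [-95.3   -1.8   49.32   4.5   -1.55   5.98  13.27  24.86  41.77]
-94.9 [-94.72  -1.8   49.33   3.16  -1.19   6.36  13.61  24.95  42.02]
-94.2 [-94.59  -1.81  49.31   0.82  -1.78   8.71  13.55  25.33  42.27]
-93.5 [-94.47  -1.81  49.3   -3.36  -1.66  10.9   13.63  25.64  42.52]
```

View pics/c7.png

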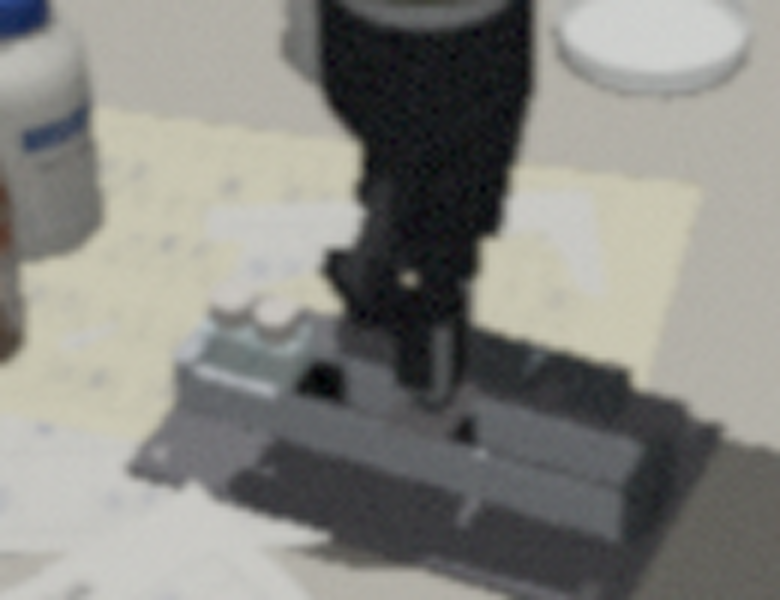

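The follower is stopped snug at ≈ 0.040, with both vials upright, touching each other, and against the end stop (caps at crop 232,305 and 275,318). Release, lift clear, do a quick net check, then hand in.

Run:
```python
from h import *
robot.move_l(F2W(-94.4,-1.8,49.2),max_speed=10); print(st())
robot.grip(34); print(st())
robot.move_l(F2W(-94.4,-1.8,130)); robot.sleep(.3); print(st())
shot('side','s8.png'); e,l=fr()
for n in('vial_a_center','handle_grip'):
    for r in nets.spot_point('side',n)[:3]:
        w=c2w('side',r['at']); d=w[:2]-TE; print(n,round(r['confidence'],2),d@e,d@l,w[2])
a=cv2.imread('pics/s7.png')[205:225,270:300].astype(int);b=cv2.imread('pics/s8.png')[205:225,270:300].astype(int); print('vial region diff',np.abs(a-b).mean())
print(robot.hand_in())
```

```text
[-94.64  -1.81  49.33   1.17  -1.52   6.37  13.28  24.94  42.82]
[-95.08  -1.67  48.58   0.28  -0.11  -0.09  33.96   0.    43.15]
[-94.61  -1.82 129.39  -0.75   0.38  -0.22  33.86   0.    44.14]
vial_a_center 0.54 -8.96390124971762 -3.5361771756455354 30.52481527220141
handle_grip 0.48 -103.5281853936991 293.48268005256716 4.275536897685015
handle_grip 0.43 -90.37607295406131 -3.374106373811334 52.77997268430806
vial region diff 12.543888888888889
the job is handed in; nothing more can be done
None
```

The job is handed in at about 44 s. Both clear vials stand upright in a row against the end stop, the follower was eased closed onto them and read about 0.040, the handle is back in its lane, and the robot is touching nothing.

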